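# Sweep the brass chips off a stuck tray cover, then peel it off and hold it up

## Robot

A 6-joint arm with a two-finger parallel gripper is mounted at the origin on the work surface. World frame = base frame: x ahead of the robot, y to its left, z up, the work surface at z = 0. Lengths are in m, angles in rad, forces in N, time in s.
With the tool pointing down it reaches from about 0.425 to 0.95 m from the base axis. Payload 3.5 kg.
Tool frame: the origin (TCP) lies at the very end of the fingers, on their centre line; the grasp point (between the pads) lies 19 mm behind it; z points along the fingers, y is the direction in which the jaws open and shut (so a half turn about z gives the same grasp; the last joint's range is limited). The gripper opens to 85 mm and grips with 20 to 120 N. Pads are 22 mm wide; open, the fingers measure 114 mm over their backs; the gripper's body (76 mm by 85 mm) begins 54 mm behind the grasp point. The pads swing forward as they close: fully open they stand 13 mm farther back than shut.
Start: joints at [-1.317, 0.286, 1.577, -0, 1.279, -0.15], TCP at [0.265, -0.621, 0.231] pointing down, gripper open.
Joint ranges: [-2.77, 2.77], [-0.9, 2.22], [0.21, 2.48], [-1.53, 4.67], [0.24, 2.81], [-2.84, 2.84]. Speed limits (rad/s): [2.79, 2.79, 3.14, 3.14, 3.14, 3.14].

## Interface

Orientations are given as a rotation vector (axis times angle).
In Python, from rig import ctrl, imaging gives the robot as it stands. Calls block until the motion is done:
- ctrl.move_ptp(position, orientation): joint-space move of the TCP to a pose.
- ctrl.move_l(position, feed=0.15, orientation=None): straight line of the TCP; orientation=None keeps the orientation; feed is the mean speed in m/s.
- ctrl.set_joints(angles): joint-space move.
- ctrl.command_gripper(opening): finger opening in m; the grip force is fixed at half the most; returns when the fingers have stopped.
- ctrl.dwell(seconds).
- ctrl.solve_ik(position, orientation): joint angles nearest the present ones, or None.
- ctrl.read_state(): the state.
- imaging.capture(name): name is "scene" or "top"; returns a dict with "image" (420x560x3 uint8, red, green, blue), "fovy" (degrees; the focal length in pixels is half the picture's height over the tangent of half this angle, whatever the lens; pixels are square), "cx", "cy" (the principal point, pixels), "k1" (the pictures are not rectified: a ray, as slopes to the right and down, at radius r is drawn at 1 + k1 r^2 times it, then the intrinsics apply), "view" (4x4, takes a point from world to camera coordinates). Camera axes: x right, y down, z forward; pixel columns grow to the right and rows downward; lengths in m; the calibration is good to about 2 mm. A picture is of the moment at which its call begins. There is no depth.
A pose or a line that the arm cannot do raises ctrl.PlanningError and nothing moves.
- ctrl.finish_job(): hands the job in, once; it reports no verdict.
The state is a dict: "time": time; "qpos": joint angles; "qd": joint speeds; "joint_torque": joint torques, N m; "tool_pos": TCP position; "eef_rot": TCP orientation; "ft_force": force on the tool from outside, world axes, zero at the start; "ft_torque": the same for the moment, N m; "opening": finger opening in m.
Only numpy, scipy, OpenCV 4.12 (cv2) and the standard library are available. Lean on these libraries where they do the work, as an engineer would, in place of code of your own. Each camera call takes 0.05 s, during which the arm holds its last target.

## Task

Take the scraper block and, with it and not with the fingers, sweep the three brass chips off the white cover into the dark trough beside the trays while the cover stays seated; then stand the scraper upright on the bench, well clear of the trays and the trough. The cover is stuck on with wax, so peel it: grip the orange lug and raise that corner by about 3 cm while the opposite corner stays down on the tray, then lift the cover off and finish while holding it still and level, right side up, about 15 cm above the bench and centred over the cork mat, with nothing but the gripper carrying it. Do not disturb the jar, the bottle or the jar lid.

Things in the scene. Friction and masses are not known exactly. Their poses are not given: they have to be found in the camera images.
- stack: Fixed stack of two nested blue and grey trays, 170 (x) x 150 (y) x 45 mm high, a dark trough fixed at its +x side. Origin: centre of the underside, on the bench; x to the trough, z up. The cover lies on the rim, 45 mm up. Wax on the rim's outside, in its top 9 mm, grips the cover's skirt: about 18 N straight up, some half of that at the lug corner; it lets go where the skirt is 9 mm up.
- trough (a point): Centre of the dark steel trough's floor, 131 mm along x from the stack's origin, 4 mm above the bench. Inside it is 86 mm in x (from the trays' wall to the outer wall) by 186 mm in y; walls 26 mm high, 4 mm thick; open above, along the cover's +x edge. Axes as the stack's.
- cover_centre (a point): White formed cover, loose, about 150 g: flat plate 184 (x) x 164 (y) x 4 mm with an 11 mm deep skirt (4 mm thick) hanging outside the tray rim. This point is the centre of its flat top, 49 mm above the bench when seated; the axes are then the stack's.
- lug (a point): Grip point of the orange upright lug on the cover's (-x, -y) corner: 82 mm along -x and 72 mm along -y from cover_centre, 22 mm above the cover's top. The lug, part of the cover, is 10 mm thick, 30 mm wide and 36 mm tall; its thickness lies along the horizontal line through the cover's centre. Axes as the cover's, not the lug's.
- lug_corner (a point): Corner of the cover's top at the lug, 92 mm along -x and 82 mm along -y from cover_centre.
- far_corner (a point): Opposite corner of the cover's top, 92 mm along +x and 82 mm along +y from cover_centre.
- chip0_centre (a point): Loose brass chip, 16 x 14 x 7 mm, 13 g, lying on the cover; this point is its centre.
- chip1_centre (a point): Loose brass chip, 16 x 14 x 7 mm, 13 g, lying on the cover; this point is its centre.
- chip2_centre (a point): Loose brass chip, 16 x 14 x 7 mm, 13 g, lying on the cover; this point is its centre.
- scraper_grip (a point): Grip point of the loose scraper block, standing on the bench: black rubber foot 36 (x) x 100 (y) x 20 mm, and on it a light wooden handle 28 (x) x 60 (y) mm from 20 to 65 mm height; 200 g. This point is on the vertical axis, 45 mm above the underside. x: across the thickness, y: along the 100 mm edge.
- mat: Cork mat lying fixed on the bench, 150 x 150 x 4 mm; origin at the centre of its underside.
- jar: White jar, 74 mm across, 75 mm tall; origin at the centre of its underside. Bystander.
- oil: Brown bottle with a white cap, 52 mm across, 150 mm tall; origin at the centre of its underside. Bystander.
- jarlid: White round jar lid, 72 mm across, 14 mm thick, flat on the bench; origin at the centre of its underside. Bystander.
Mind the look-alikes: they are no part of the job. What is meant by the part that bears scraper_grip is not turquoise, and is the smaller of those in its own colour.

How it is judged:
On the way, in this order (a step that is already met when the one before it is completed fails the run):
1. all three chips lie in the trough, the scraper is in the fingers, and the cover is still seated (x of chip0_centre in the frame of stack between 0.088 and 0.176 m and y of chip0_centre in the frame of stack between -0.095 and 0.095 m and height (world z) of each of chip0_centre, chip1_centre, chip2_centre below 0.03 m and x of chip1_centre in the frame of stack between 0.088 and 0.176 m and y of chip1_centre in the frame of stack between -0.095 and 0.095 m and x of chip2_centre in the frame of stack between 0.088 and 0.176 m and y of chip2_centre in the frame of stack between -0.095 and 0.095 m and contact force between the fingers and scraper above 0.5 N and z of each of lug_corner, far_corner in the frame of stack below 0.055 m), for 0.2 s.
2. the scraper stands on the bench, released, clear of the trays and the trough, the cover still seated (height (world z) of scraper_grip below 0.055 m and angle between scraper_grip's own z axis and vertical below 0.15 rad and horizontal distance between scraper_grip and stack above 0.13 m and horizontal distance between scraper_grip and trough above 0.11 m and contact force between the fingers and scraper below 0.2 N and z of each of lug_corner, far_corner in the frame of stack below 0.055 m), for 0.2 s.
3. peeling: the lug corner is more than 15 mm up while the opposite corner is less than 7 mm up (z of lug_corner in the frame of stack above 0.064 m and z of far_corner in the frame of stack below 0.056 m and contact force between the fingers and cover above 0.5 N), for 0.05 s.
At the end, for the whole second after the job is handed in: Fingers hold the cover still, touching nothing else, its centre 100 to 220 mm up and within 60 mm of over the mat's centre, level within 0.25 rad; chips in the trough; scraper released, upright (0.15 rad) on the bench, over 130 mm from the stack's origin and 110 mm from the trough's centre (horizontal distance between cover_centre and mat below 0.06 m and height (world z) of cover_centre between 0.1 and 0.22 m and angle between cover_centre's own z axis and vertical below 0.25 rad and linear speed of cover below 0.03 m/s and contact force between the fingers and cover above 0.5 N and contact force between cover and stack below 0.2 N and contact force between cover and mat below 0.2 N and contact force between each of cover, the fingers and scraper below 0.2 N and contact force between cover and jar below 0.2 N and contact force between cover and oil below 0.2 N and contact force between cover and jarlid below 0.2 N and x of chip0_centre in the frame of stack between 0.088 and 0.176 m and y of chip0_centre in the frame of stack between -0.095 and 0.095 m and height (world z) of each of chip0_centre, chip1_centre, chip2_centre below 0.03 m and x of chip1_centre in the frame of stack between 0.088 and 0.176 m and y of chip1_centre in the frame of stack between -0.095 and 0.095 m and x of chip2_centre in the frame of stack between 0.088 and 0.176 m and y of chip2_centre in the frame of stack between -0.095 and 0.095 m and height (world z) of scraper_grip below 0.055 m and angle between scraper_grip's own z axis and vertical below 0.15 rad and horizontal distance between scraper_grip and stack above 0.13 m and horizontal distance between scraper_grip and trough above 0.11 m); the arm keeps its last pose, push and grip.
It fails at once if the jar is moved more than 30 mm (distance of jar from where it was at the start of the episode above 0.03 m).
It fails at once if the bottle is moved more than 30 mm (distance of oil from where it was at the start of the episode above 0.03 m).
It fails at once if the lid is moved more than 30 mm (distance of jarlid from where it was at the start of the episode above 0.03 m).
It fails at once if the fingers push a chip (contact force between the fingers and chip0 above 0.5 N or contact force between the fingers and chip1 above 0.5 N or contact force between the fingers and chip2 above 0.5 N).
It also fails if it takes over 67 s, if anything falls off the work surface, if the arm or the gripper's body presses on something with over 40 N, if the wrist force passes 120 N, or if a joint passes its speed limit or range.

## Working session

There is one attempt and no reset: what is moved stays moved. The work goes in short steps, each a Python script; the robot and the scene stay as the last script left them, time stands still between calls to the robot, and variables do not carry over. Pictures are saved under pics/ and viewed, and the job is handed in when it is done.

```bash
ls; mkdir -p pics
python3 - <<'E'
from rig import ctrl, imaging
import cv2
for n in("scene","top"):
    c=imaging.capture(n); cv2.imwrite(f"pics/{n}0.png",cv2.resize(c["image"][:,:,::-1],(800,600),interpolation=cv2.INTER_CUBIC))
    print({k:v for k,v in c.items() if k!="image"})
print(ctrl.read_state())
E
```

```text
pics
{'fovy': 53.17826260901487, 'cx': 279.6285229733843, 'cy': 206.05819597965038, 'k1': 0.0346402280789098, 'view': array([[-7.48955414e-01,  6.62619548e-01, -1.06001492e-03,
         3.97864401e-01],
       [ 4.59333940e-01,  5.18028438e-01, -7.21566954e-01,
        -2.14697865e-01],
       [-4.77575251e-01, -5.40908377e-01, -6.92343850e-01,
         1.28505040e+00],
       [ 0.00000000e+00,  0.00000000e+00,  0.00000000e+00,
         1.00000000e+00]])}
{'fovy': 52.97566099606308, 'cx': 274.99044282273707, 'cy': 216.2916987777867, 'k1': -0.09609157032131971, 'view': array([[ 0.11454076, -0.9933934 ,  0.00706905,  0.00986696],
       [-0.9666826 , -0.11309506, -0.2296394 ,  0.57612526],
       [ 0.22892174,  0.01946954, -0.97325011,  0.91746035],
       [ 0.        ,  0.        ,  0.        ,  1.        ]])}
{'time': 0.1, 'qpos': array([-1.31700054e+00,  2.87095603e-01,  1.57802313e+00, -1.45042917e-05,
        1.27860609e+00, -1.49980256e-01]), 'qd': array([-0.0011894 , -0.00162973, -0.00434817, -0.00156429,  0.00034069,
       -0.00066085]), 'joint_torque': array([ 1.27496223e-03, -4.07294226e+01, -2.93697685e+01, -7.72364751e-05,
        3.39983788e-03,  8.87222882e-07]), 'tool_pos': array([ 0.26508904, -0.62012413,  0.23007719]), 'eef_rot': array([-3.07569942e+00, -6.29529780e-01,  1.95420058e-04]), 'ft_force': array([-0.08973869,  0.45891953, -0.01960741]), 'ft_torque': array([-0.00158476, -0.02675156, -0.04006045]), 'opening': 0.08542959715277967}
```

View pics/scene0.png

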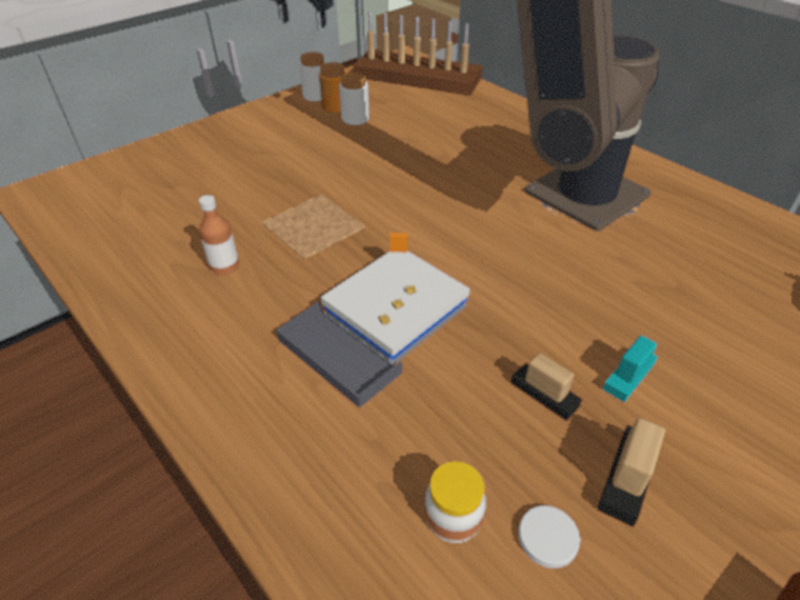

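View pics/top0.png

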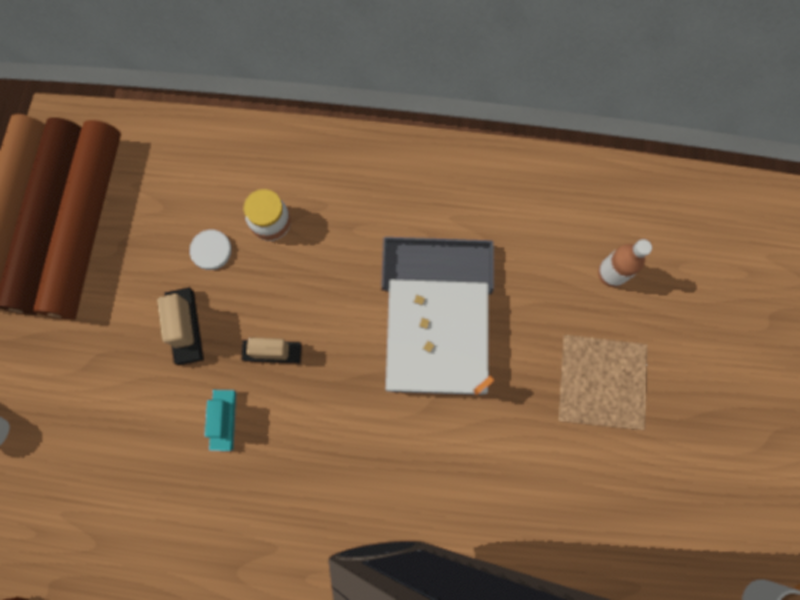

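```bash
cat > h.py <<'E'
import numpy as np, cv2
from rig import ctrl, imaging
from scipy.spatial.transform import Rotation as R
from scipy.optimize import least_squares
def proj(c,P):
    P=np.atleast_2d(P); V=c["view"]; q=P@V[:3,:3].T+V[:3,3]
    s=q[:,:2]/q[:,2:]; s=s*(1+c["k1"]*(s**2).sum(1,keepdims=True))
    f=210/np.tan(np.radians(c["fovy"])/2); return s*f+[c["cx"],c["cy"]]
def unproj(c,uv,z):
    """point on plane z"""
    f=210/np.tan(np.radians(c["fovy"])/2)
    d=(np.array(uv,float)-[c["cx"],c["cy"]])/f; s=d.copy()
    for _ in range(20): s=d/(1+c["k1"]*(s@s))
    V=c["view"]; Rm=V[:3,:3]; o=-Rm.T@V[:3,3]; r=Rm.T@np.array([s[0],s[1],1])
    return o+r*(z-o[2])/r[2]
def crop(c,x0,y0,w,h,k,name,pts=None):
    im=cv2.resize(c["image"][y0:y0+h,x0:x0+w,::-1],None,fx=k,fy=k,interpolation=cv2.INTER_CUBIC)
    if pts is not None:
        for p in pts: cv2.circle(im,(int((p[0]-x0+.5)*k),int((p[1]-y0+.5)*k)),2,(0,0,255),-1)
    cv2.imwrite("pics/"+name+".png",im)
E
python3 - <<'E'
from h import *
import pickle
d={n:imaging.capture(n) for n in("scene","top")}
pickle.dump(d,open("cap0.pkl","wb"))
crop(d["top"],255,155,110,135,4.4,"t_stack")
crop(d["top"],140,190,90,90,6,"t_scr")
crop(d["scene"],190,160,150,130,5,"s_stack")
crop(d["scene"],345,235,80,70,8,"s_scr")
crop(d["top"],380,225,90,90,6,"t_mat")
E
```

```text
(no output)
```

View pics/t_stack.png

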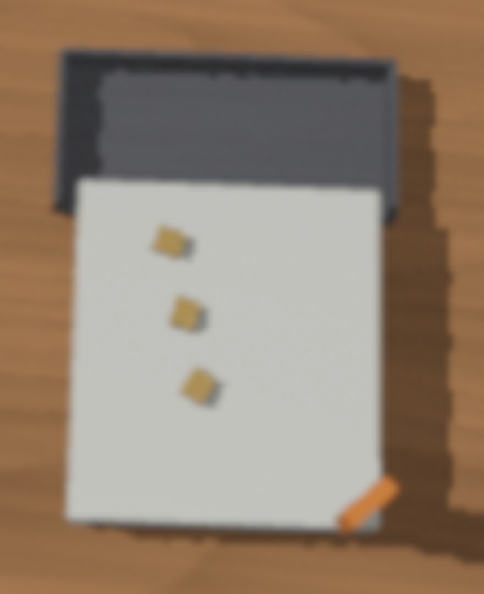

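View pics/t_scr.png

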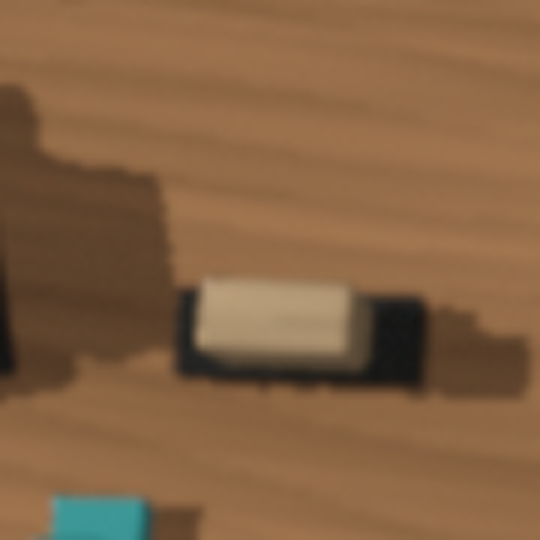

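View pics/s_stack.png

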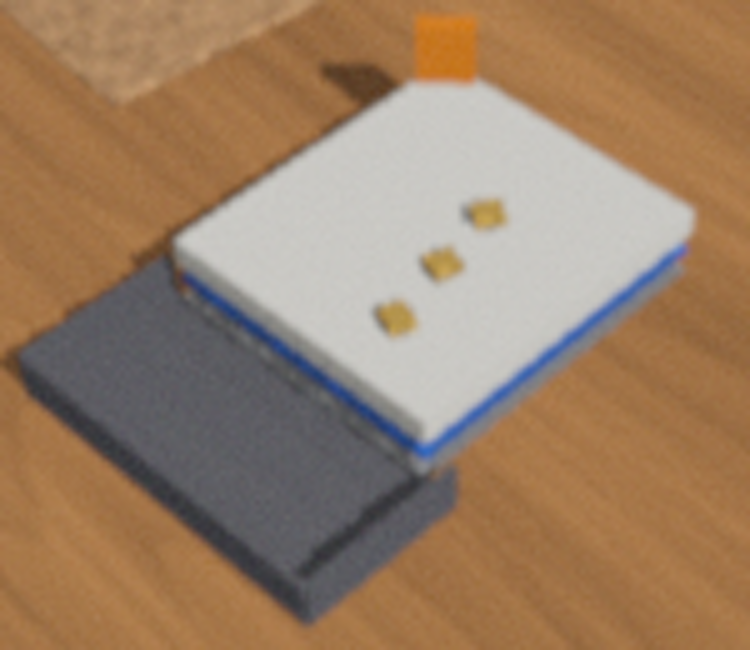

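View pics/s_scr.png

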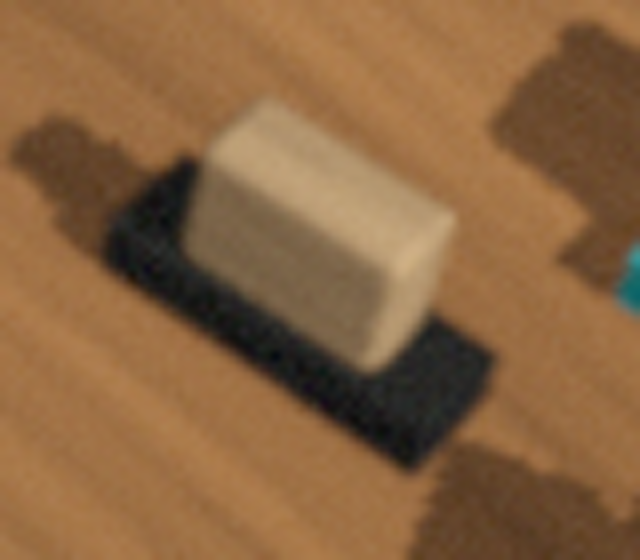

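View pics/t_mat.png

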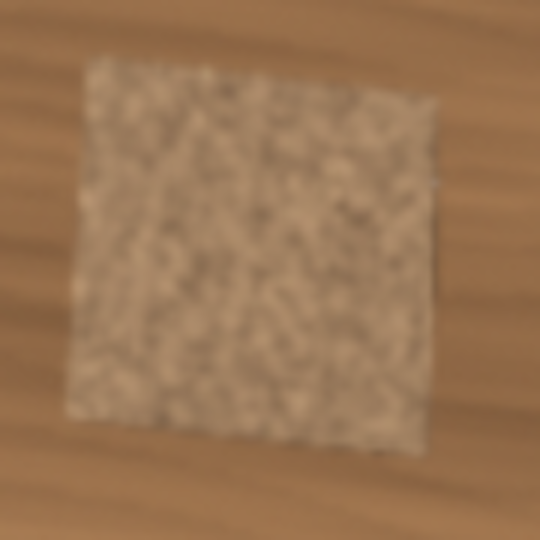

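```bash
cat > fit.py <<'E'
from h import *
import pickle
d=pickle.load(open("cap0.pkl","rb"))
def px(l,o,k): return np.array(l,float)/k+np.array(o)-.5
def fit(model,obs,x0):
    # obs: list (cam, local pts, pixels)
    def f(p,full=False):
        c,s=np.cos(p[2]),np.sin(p[2]); r=[]
        for cam,L,u in obs:
            L=np.array(L,float); W=np.c_[p[0]+c*L[:,0]-s*L[:,1],p[1]+s*L[:,0]+c*L[:,1],L[:,2]]
            r.append(proj(d[cam],W)-u)
        return r if full else np.vstack(r).ravel()
    s=least_squares(f,x0,loss="soft_l1"); print(model,s.x.round(4)); [print(" ",q.round(1).tolist()) for q in f(s.x,True)]
    return s.x
E
python3 - <<'E'
from fit import *
z=.049;C=[(.092,.082,z),(.092,-.082,z),(-.092,-.082,z),(-.092,.082,z)]
tp=px([(77,180),(381,188),(380,529),(67,521)],(255,155),4.4)
sp=px([(425,435),(175,240),(695,213)],(190,160),5)
g=unproj(d["top"],tp.mean(0),z)
for nm,o in(("both",[("top",C,tp),("scene",[C[0],C[1],C[3]],sp)]),("top",[("top",C,tp)]),("scene",[("scene",[C[0],C[1],C[3]],sp)])): S=fit("stack "+nm,o,[g[0],g[1],0.])
T=px([(169,242),(186,314),(200,387)],(255,155),4.4); Q=px([(396,317),(442,263),(487,213)],(190,160),5)
for a,b in zip(T,Q): print("chip",unproj(d["top"],a,.055).round(4),unproj(d["scene"],b,.055).round(4))
m=px([(88,58),(437,98),(425,455),(68,418)],(380,225),6)
M=np.array([unproj(d["top"],a,.004) for a in m]);print("mat",M.mean(0),M.round(3).tolist())
h=px([(203,280),(352,288),(347,361),(195,355)],(140,190),6); z=.065
# y along 100mm; image left=+y ; x up
H=[(.014,.03,z),(.014,-.03,z),(-.014,-.03,z),(-.014,.03,z)]
g=unproj(d["top"],h.mean(0),z)
sh=px([(268,98),(455,213),(388,275),(205,160)],(345,235),8)
# scene order: back-left=(-x,-y), right=(-x,+y), front=(+x,+y), left=(+x,-y)
SH=[H[2],H[3],H[0],H[1]]
for nm,o in(("both",[("top",H,h),("scene",SH,sh)]),("top",[("top",H,h)]),("scene",[("scene",SH,sh)])): fit("scr "+nm,o,[g[0],g[1],0.])
# bystanders rough
for n,uv,z in(("jar",(266,207),.075),("lid",(211,250),.014),("oil",(643,248),.15),("bigscr",(180,326),.02),("teal",(222,420),.02)): print(n,unproj(d["top"],np.array(uv)*.7,z).round(3))
E
```

```text
stack both [ 0.5402 -0.0006  0.0848]
  [[0.3, 0.4], [-0.9, 0.7], [-0.3, -0.3], [0.0, -0.5]]
  [[-0.1, -1.9], [-0.2, 0.6], [-0.3, 0.1]]
stack top [ 0.5404 -0.001   0.0855]
  [[0.4, 0.4], [-0.7, 0.7], [-0.1, -0.4], [0.3, -0.5]]
stack scene [0.5403 0.0006 0.0804]
  [[-0.1, -1.6], [0.1, 0.7], [0.0, 0.5]]
chip [0.5954 0.0361 0.055 ] [0.5957 0.0359 0.055 ]
chip [0.5569 0.0229 0.055 ] [0.5574 0.0237 0.055 ]
chip [0.5184 0.0114 0.055 ] [0.5193 0.0125 0.055 ]
mat [ 0.50076553 -0.29675041  0.004     ] [[0.575, -0.222, 0.004], [0.575, -0.371, 0.004], [0.427, -0.371, 0.004], [0.426, -0.223, 0.004]]
scr both [0.4852 0.2755 0.0653]
  [[-0.3, -0.1], [0.4, -0.1], [0.2, -0.4], [-0.2, -0.7]]
  [[-0.4, -1.4], [1.0, 0.2], [1.5, 0.3], [-0.5, -1.8]]
scr top [0.4844 0.2754 0.0713]
  [[-0.4, 0.3], [0.4, 0.1], [0.2, -0.1], [-0.2, -0.3]]
scr scene [0.487  0.2758 0.0631]
  [[-0.8, -0.9], [0.6, 0.8], [1.1, 0.9], [-0.9, -1.3]]
jar [0.721 0.311 0.075]
lid [0.653 0.411 0.014]
oil [ 0.694 -0.303  0.15 ]
bigscr [0.51  0.438 0.02 ]
teal [0.361 0.337 0.02 ]
```

```bash
cat >> h.py <<'E'
SX,SY,SA=0.5402,-0.0007,0.0845     # stack
CX,CY,CA=0.4850,0.2755,0.069     # scraper
def st(x,y,z):
    c,s=np.cos(SA),np.sin(SA); return np.array([SX+c*x-s*y,SY+s*x+c*y,z])
def down(ydir):  # tool y along angle ydir, pointing down
    p=ydir+np.pi/2; return (R.from_euler("z",p)*R.from_euler("x",np.pi))
E
python3 - <<'E'
from h import *
for nm,P,a in [("scr",[CX,CY,.026],CA),("scr up",[CX,CY,.16],CA),("sw0",st(-.065,.0235,.0765),SA),("sw1",st(.105,.0235,.0765),SA),
  ("lug",st(-.082,-.072,.054),SA+np.arctan2(72,82)),("fin",[.425,-.376,.155],SA+np.arctan2(72,82))]:
    for k in(0,np.pi):
        q=ctrl.solve_ik(P,down(a+k).as_rotvec()); print(nm,np.round(P,3),k,None if q is None else np.round(q,2))
E
```

```text
scr [0.485 0.276 0.026] 0 [ 0.33  0.29  1.99 -0.    0.86  0.27]
scr [0.485 0.276 0.026] 3.141592653589793 None
scr up [0.485 0.276 0.16 ] 0 [ 0.33  0.1   1.93 -0.    1.11  0.27]
scr up [0.485 0.276 0.16 ] 3.141592653589793 None
sw0 [0.473 0.017 0.076] 0 [-0.18  0.03  2.17 -0.    0.93 -0.26]
sw0 [0.473 0.017 0.076] 3.141592653589793 None
sw1 [0.643 0.032 0.076] 0 [-0.11  0.38  1.76 -0.    1.   -0.19]
sw1 [0.643 0.032 0.076] 3.141592653589793 None
lug [ 0.465 -0.079  0.054] 0 [-0.38  0.07  2.19  0.    0.88 -1.19]
lug [ 0.465 -0.079  0.054] 3.141592653589793 [-0.38  0.07  2.19 -0.    0.88  1.95]
fin [ 0.425 -0.376  0.155] 0 [-0.9   0.13  1.91  0.    1.11 -1.71]
fin [ 0.425 -0.376  0.155] 3.141592653589793 [-0.9   0.13  1.91 -0.    1.11  1.43]
```

Run:
```python
from h import *
o=down(CA).as_rotvec()
ctrl.move_ptp([CX,CY,.14],o)
s=ctrl.read_state();print(s["time"],s["tool_pos"])
ctrl.move_l([CX,CY,.027],.12)
s=ctrl.read_state();print(s["time"],s["tool_pos"],s["ft_force"])
c=imaging.capture("scene");crop(c,310,190,150,130,5,"pre")
```

```text
3.4417 [0.48549416 0.27500734 0.1401262 ]
4.5333 [0.48578704 0.27579175 0.02789116] [0.37165229 0.59750846 0.01097121]
```

View pics/pre.png

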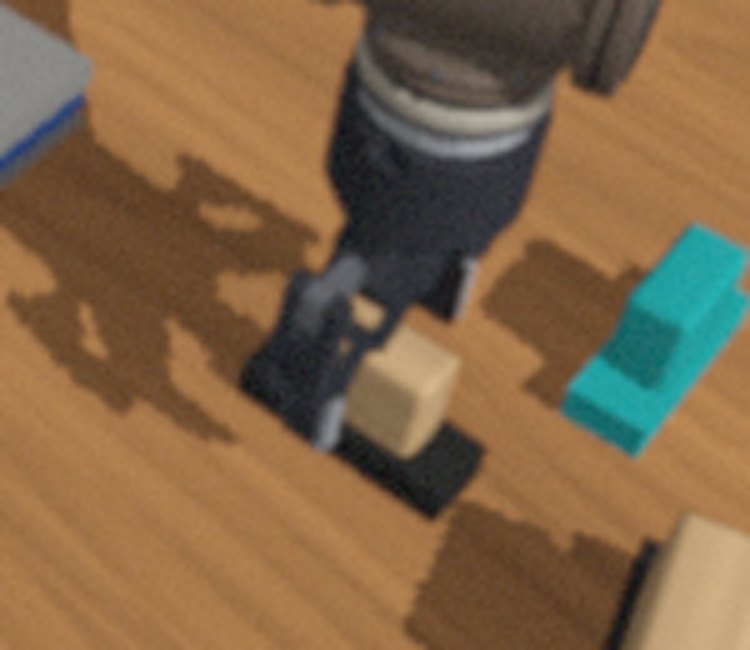

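The fingers straddle the handle of the small scraper (about (390,390) in the crop), clear of the teal one.

Run:
```python
from h import *
ctrl.command_gripper(0.0)
s=ctrl.read_state();print(s["time"],s["tool_pos"],s["ft_force"],s["opening"])
ctrl.move_l([CX,CY,.05],.1)
s=ctrl.read_state();print(s["time"],s["tool_pos"],s["ft_force"],s["opening"])
ctrl.move_l([CX,CY,.16],.2)
ctrl.move_ptp(st(-.066,.0235,.14),down(SA).as_rotvec())
s=ctrl.read_state();print(s["time"],s["tool_pos"],s["ft_force"],s["opening"])
for n in("scene","top"):
  c=imaging.capture(n)
  if n=="scene":crop(c,190,110,170,170,3.5,"over_s")
  else: crop(c,230,155,150,135,4,"over_t")
```

```text
5.1417 [0.48533191 0.27557974 0.02737752] [-0.07918786 -0.08274189  2.04894983] 0.02712171002588121
5.525 [0.48506051 0.27554773 0.05019016] [ 0.56121467 -0.11463274 -2.99998887] 0.027377033036299358
7.2417 [0.47239275 0.01771606 0.1395753 ] [-0.25210616  0.56850842 -1.40862816] 0.027468190436570335
```

View pics/over_s.png

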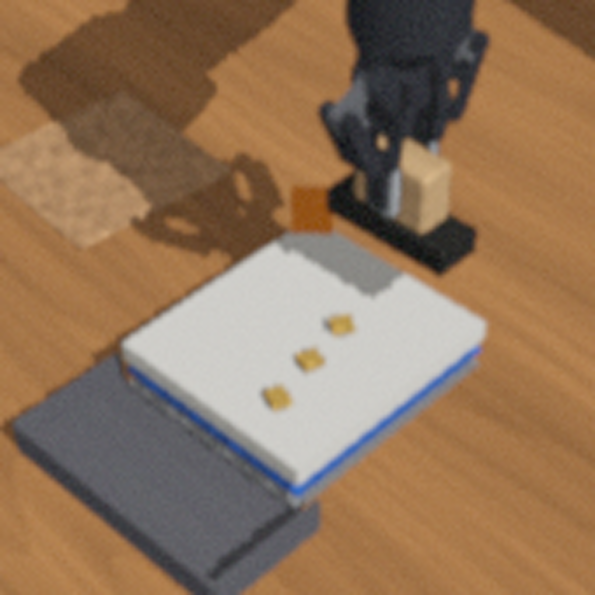

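View pics/over_t.png

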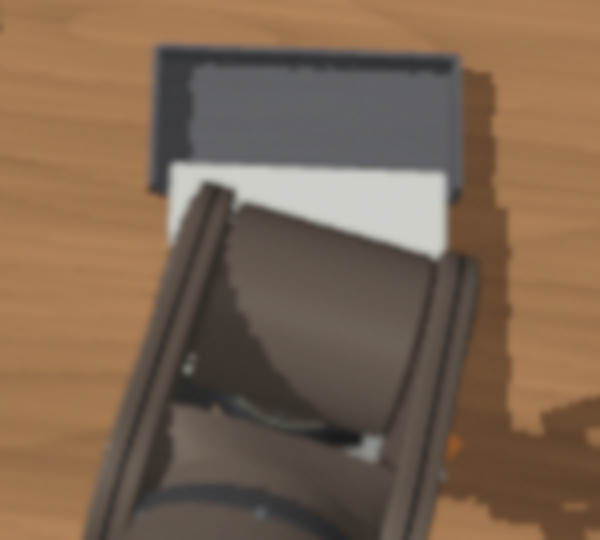

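Run:
```python
from h import *
c=imaging.capture("scene")
pts=[]
for z in(.1135,.1335):
  for x,y in((.018,.05),(.018,-.05),(-.018,.05),(-.018,-.05)): pts.append(st(-.066+x,.0235+y,z))
for z in(.1785,):
  for x,y in((.014,.03),(.014,-.03),(-.014,.03),(-.014,-.03)): pts.append(st(-.066+x,.0235+y,z))
crop(c,270,130,70,70,8,"chk",proj(c,pts))
```

```text
(no output)
```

View pics/chk.png

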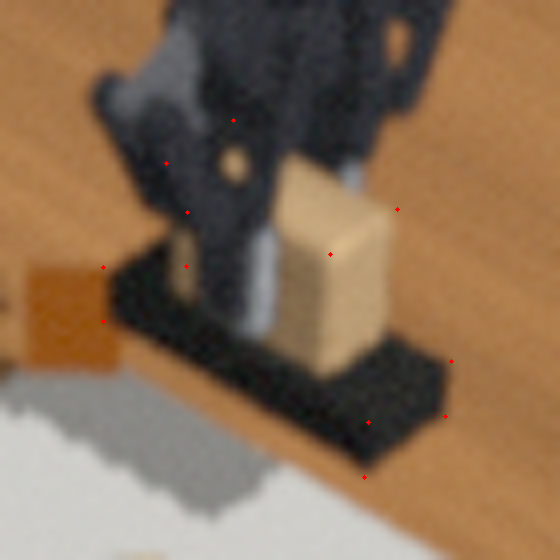

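The scraper hangs upright and lands within about 1.5 px of its predicted foot corners. Sweeping now.

Run:
```python
from h import *
ctrl.move_l(st(-.066,.0235,.0785),.1)
s=ctrl.read_state();print(s["time"],s["tool_pos"],s["ft_force"],s["opening"])
c=imaging.capture("scene");crop(c,190,110,170,170,3.5,"sw0")
ctrl.move_l(st(-.01,.0235,.0785),.08)
s=ctrl.read_state();print(s["time"],s["tool_pos"],s["ft_force"],s["opening"])
c=imaging.capture("scene");crop(c,190,110,170,170,3.5,"sw1")
```

```text
8.1583 [0.47291748 0.0171461  0.07889279] [ 0.61667765  0.87211463 -2.50637204] 0.02703760352544984
9.0583 [0.52778367 0.02193538 0.07820523] [ 0.3158173  -0.12152772 -1.69451543] 0.027403391065490924
```

View pics/sw0.png

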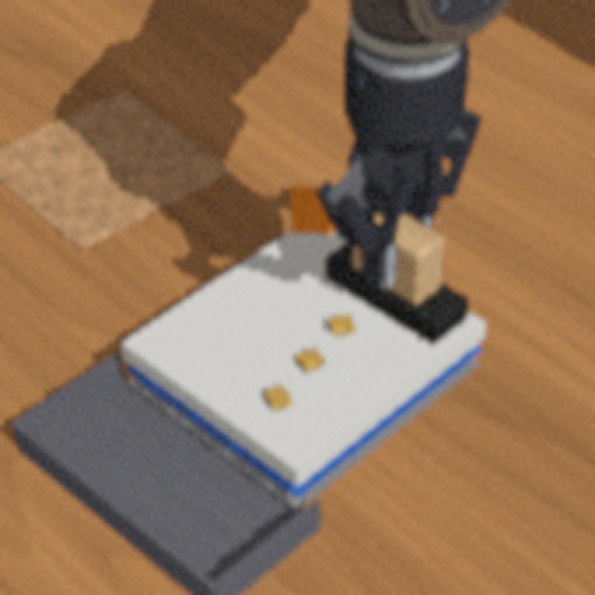

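View pics/sw1.png

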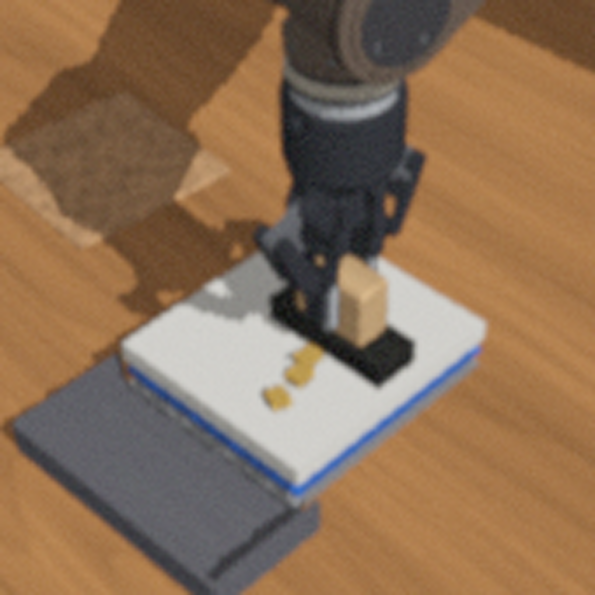

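The chips are being pushed as a chain, the foot is centred behind them and the cover stays down.

Run:
```python
from h import *
ctrl.move_l(st(.04,.0235,.0785),.07)
c=imaging.capture("scene");crop(c,190,110,170,170,3.5,"sw2")
ctrl.move_l(st(.100,.0235,.0785),.06)
s=ctrl.read_state();print(s["time"],s["tool_pos"],s["ft_force"],s["opening"])
ctrl.dwell(.3)
c=imaging.capture("scene");crop(c,190,110,170,170,3.5,"sw3")
c=imaging.capture("top");crop(c,230,125,150,150,4,"sw3t")
```

```text
11.175 [0.63744186 0.03122449 0.07833843] [-0.65817473  0.06187764 -3.00835864] 0.027244432465249963
```

View pics/sw2.png

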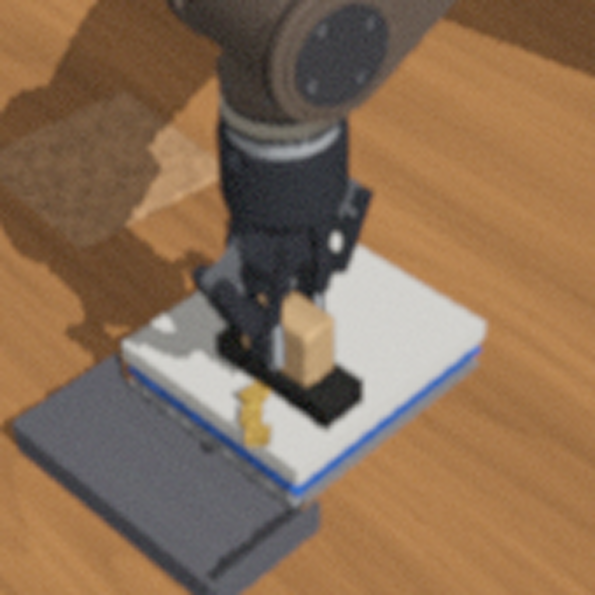

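View pics/sw3.png

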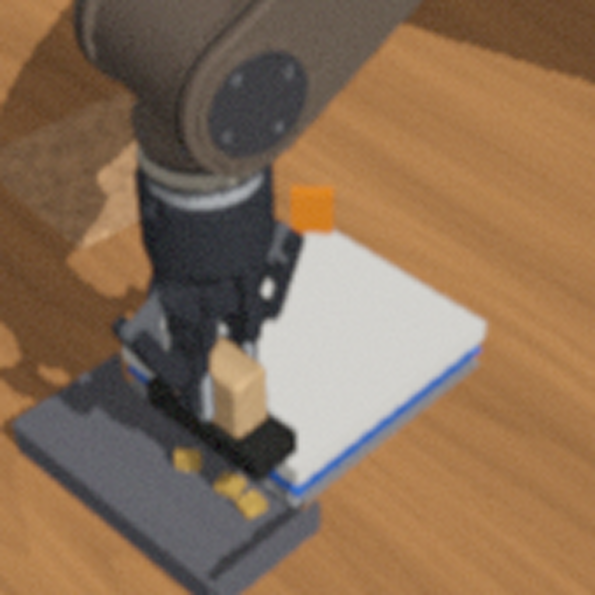

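View pics/sw3t.png

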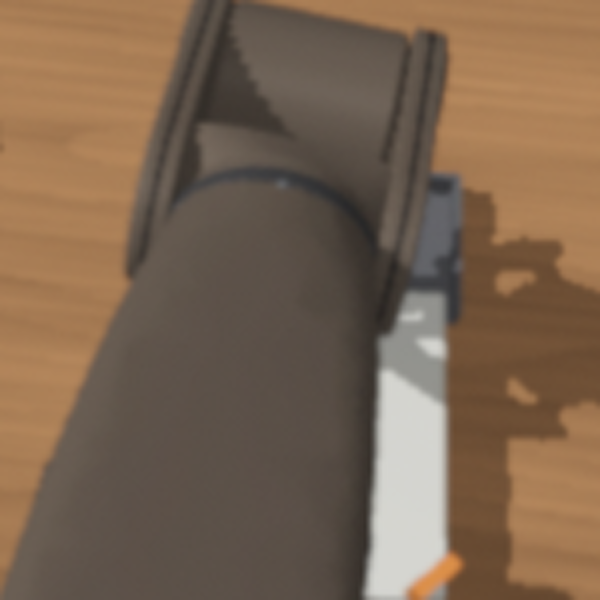

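All three chips show in the trough at crop (187,460), (230,485) and (252,503). I'll raise, move toward the set-down spot and check their positions while still holding the scraper.

Run:
```python
from h import *
ctrl.move_l(st(.095,.0235,.14),.2)
ctrl.move_ptp([CX,CY,.10],down(CA).as_rotvec())
s=ctrl.read_state();print(s["time"],s["tool_pos"],s["ft_force"],s["opening"])
a=imaging.capture("scene");crop(a,190,160,150,130,5,"aft_s")
c=imaging.capture("top");crop(c,255,155,110,135,4.4,"aft_t")
for u in((187,460),(230,485),(252,503)):
    p=unproj(a,np.array(u)/3.5+[190,110]-.5,.009);print(R.from_euler("z",-SA).apply(p-[SX,SY,0]).round(4))
```

```text
13.15 [0.48582127 0.27492569 0.09996004] [ 0.18991268 -0.38459605 -2.1082768 ] 0.027138019858164567
[ 0.1093 -0.0025  0.009 ]
[0.1047 0.0335 0.009 ]
[0.1055 0.0545 0.009 ]
```

View pics/aft_s.png

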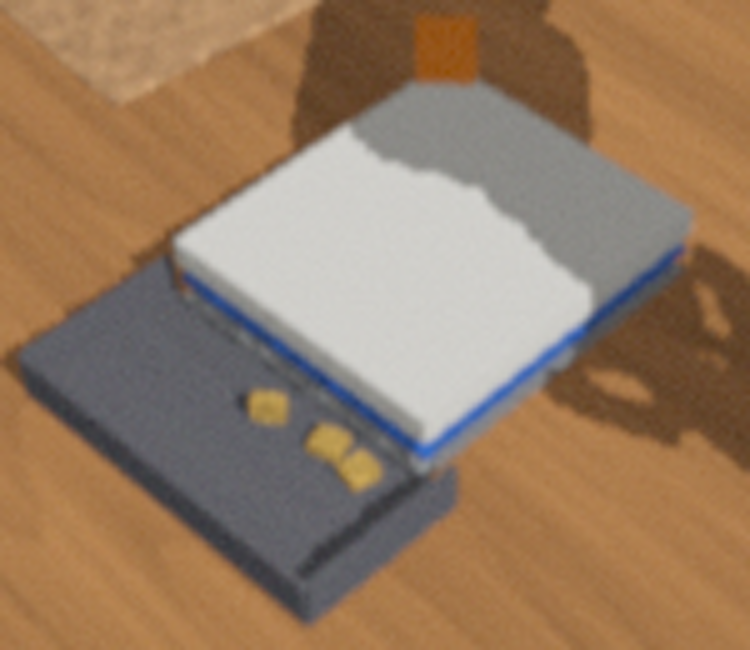

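View pics/aft_t.png

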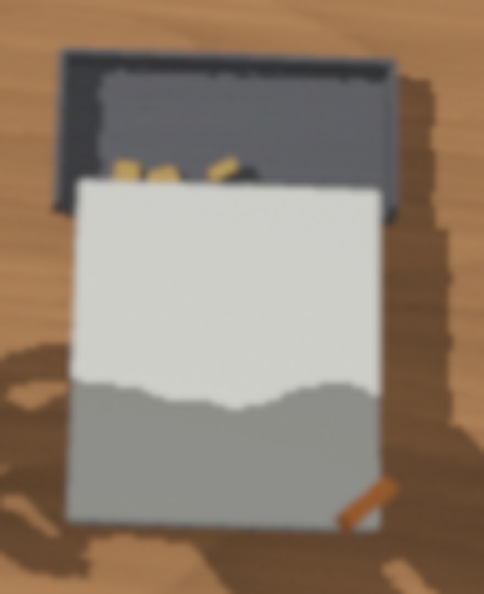

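Chips are at stack x ≈ 0.105–0.109 m on the trough floor, and the cover edges are unchanged. Setting the scraper down, then going to the lug.

Run:
```python
from h import *
ctrl.move_l([CX,CY,.04],.15); ctrl.move_l([CX,CY,.0275],.04)
s=ctrl.read_state();print(s["time"],s["tool_pos"],s["ft_force"],s["opening"])
ctrl.command_gripper(.085)
s=ctrl.read_state();print(s["time"],s["tool_pos"],s["ft_force"],s["opening"])
ctrl.move_l([CX,CY,.14],.15)
A=SA+np.arctan2(72,82)
ctrl.move_ptp(st(-.082,-.072,.15),down(A).as_rotvec())
s=ctrl.read_state();print(s["time"],s["tool_pos"],s["ft_force"],s["opening"])
a=imaging.capture("scene");crop(a,190,90,250,220,3,"pl_s")
c=imaging.capture("top");crop(c,140,150,250,150,3,"pl_t")
```

```text
14.2583 [0.48488228 0.27551362 0.02745649] [-0.43460797  0.73451182 -2.2131098 ] 0.02711572742948431
14.8583 [0.4850365  0.27551381 0.02757074] [0.20412066 0.72491792 0.15571056] 0.08483464958938769
17.0917 [ 0.4644581  -0.07888992  0.14949703] [ 0.084588   -1.1131655  -0.45130182] 0.08445436313809654
```

View pics/pl_s.png

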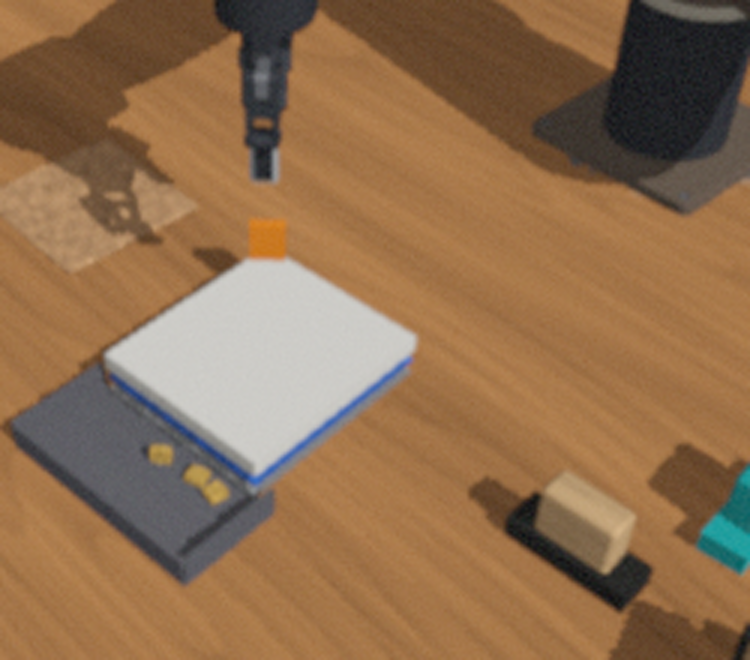

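View pics/pl_t.png

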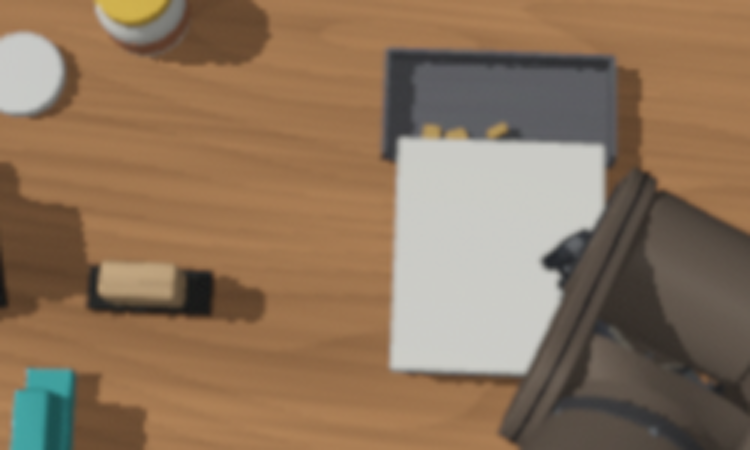

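```bash
cat >> h.py <<'E'
A=SA+np.arctan2(72,82)
PIV=st(.085,.075,.045)
def peel(p0,th):
    Rt=R.from_rotvec(th*np.array([-np.sin(A),np.cos(A),0])); return PIV+Rt.apply(p0-PIV),(Rt*down(A)).as_rotvec()
E
python3 - <<'E'
from h import *
p0=st(-.082,-.072,.053)
for th in(.04,.08,.125,.16):
    p,o=peel(p0,th); q=ctrl.solve_ik(p,o);print(th,p.round(3),None if q is None else np.round(q,2))
ctrl.move_l(p0,.12)
s=ctrl.read_state();print(s["time"],s["tool_pos"],s["ft_force"],s["opening"])
a=imaging.capture("scene");crop(a,210,110,100,100,6,"lug0")
ctrl.command_gripper(0)
s=ctrl.read_state();print(s["time"],s["tool_pos"],s["ft_force"],s["ft_torque"],s["opening"])
a=imaging.capture("scene");crop(a,190,110,150,150,5,"lug1")
E
```

```text
0.04 [ 0.465 -0.079  0.062] [-0.36  0.07  2.17 -0.05  0.92 -1.14]
0.08 [ 0.466 -0.078  0.071] [-0.34  0.07  2.15 -0.09  0.96 -1.1 ]
0.125 [ 0.466 -0.077  0.081] [-0.32  0.07  2.13 -0.13  1.   -1.05]
0.16 [ 0.467 -0.076  0.088] [-0.3   0.07  2.12 -0.17  1.03 -1.01]
18.15 [ 0.46526257 -0.079569    0.05371503] [-0.12552909  0.69193874  0.5209211 ] 0.08492770841454042
18.875 [ 0.46463733 -0.07935989  0.05319761] [-0.78359589  0.66383393  2.07828019] [ 0.10062516  0.13875105 -0.18650756] 0.008963104197095784
```

View pics/lug1.png

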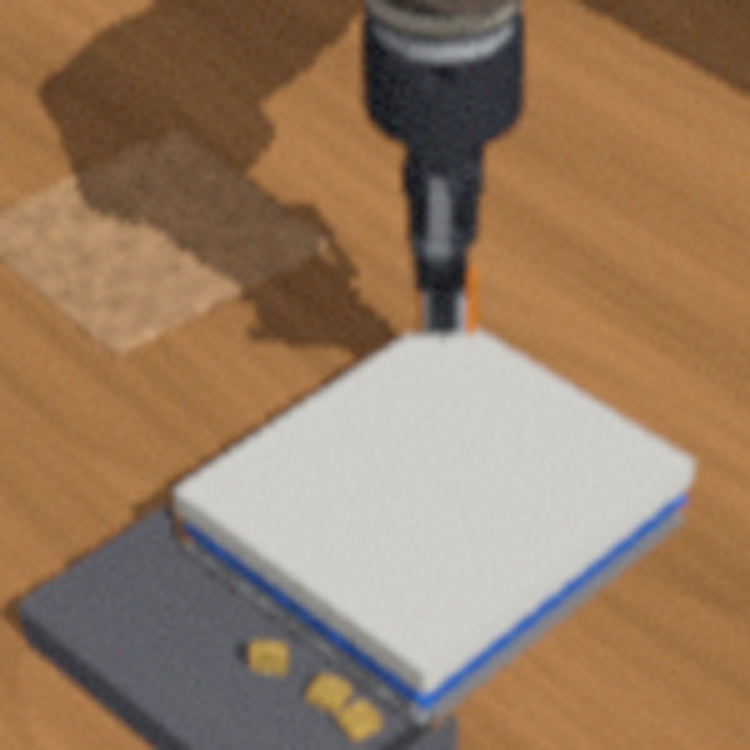

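Lug gripped (opening 9 mm, pad at about (445,310)), with the cover still seated. Now the peel, in small arc steps.

Run:
```python
from h import *
p0=st(-.082,-.072,.053)
for th in(.02,.04,.065,.095,.125):
    p,o=peel(p0,th); ctrl.move_l(p,.04,o)
    s=ctrl.read_state();print(th,s["time"],(s["tool_pos"]-p).round(4),s["ft_force"].round(1),s["ft_torque"].round(2),round(s["opening"],4))
ctrl.dwell(.1)
a=imaging.capture("scene");crop(a,190,110,150,150,5,"peel")
```

```text
0.02 19.1833 [-0.0003  0.0002 -0.0004] [-0.5  0.4 -3.4] [ 0.04 -0.19 -0.21] 0.0089
0.04 19.4417 [-0.0004  0.0003 -0.0004] [ 0.  -0.4 -4.2] [ 0.17 -0.13 -0.27] 0.0092
0.065 19.7333 [-0.      0.0004  0.0003] [ 0.6  2.2 -1.7] [ 0.35  0.01 -0.27] 0.0089
0.095 20.05 [0.0013 0.0002 0.0007] [ 3.9  3.8 -2.8] [ 0.41 -0.42  0.06] 0.0096
0.125 20.3667 [0.0014 0.0003 0.0005] [ 3.1  4.4 -4.8] [ 0.35 -0.55  0.13] 0.0094
```

View pics/peel.png

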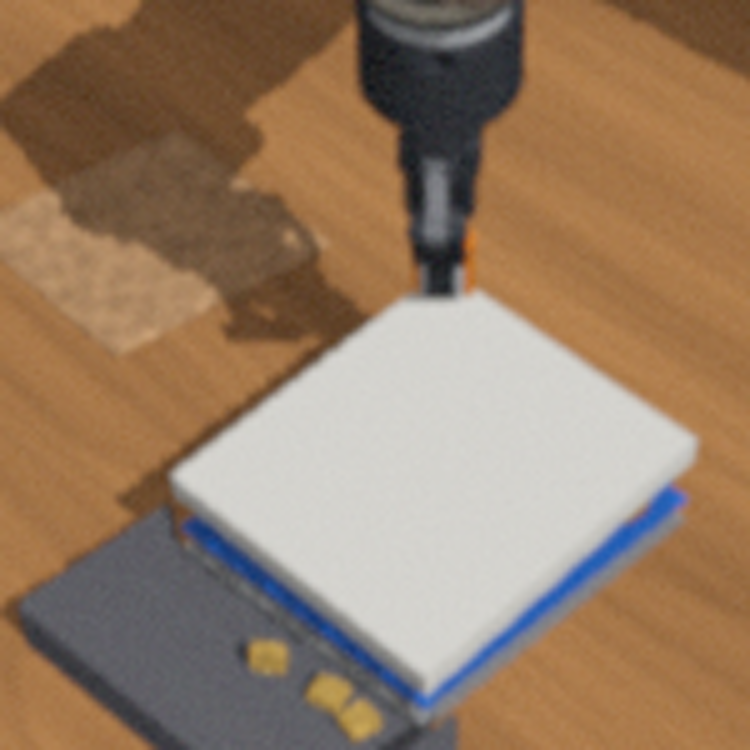

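The lug corner is well up (lug foot from row 335 to 297), and the far corner hasn't moved, at (425,685). Lifting off.

Run:
```python
from h import *
p0=st(-.082,-.072,.053)
p,o=peel(p0,.125)
for dz in(.006,.012,.02,.04,.09):
    ctrl.move_l(p+[0,0,dz],.05 if dz<.03 else .1,o)
    s=ctrl.read_state();print(dz,s["time"],(s["tool_pos"]-p).round(4),s["ft_force"].round(1),s["ft_torque"].round(2),round(s["opening"],4))
a=imaging.capture("scene");crop(a,190,70,150,150,4,"lift")
c=imaging.capture("top");crop(c,240,140,150,160,4,"lift_t")
```

```text
0.006 20.7833 [0.0002 0.0002 0.0065] [-0.   3.4 -0.3] [ 0.82 -0.04  0.39] 0.009
0.012 21.05 [ 0.0005 -0.0008  0.0128] [ 0.2 -0.4 -1.2] [-0.09  0.02 -0.01] 0.009
0.02 21.3583 [ 0.0004 -0.0003  0.0206] [ 0.2  0.  -0.9] [0.03 0.07 0.01] 0.0091
0.04 21.7083 [ 0.0005 -0.0002  0.0406] [-0.4  0.4 -1.1] [-0.01  0.04 -0.06] 0.009
0.09 22.3583 [-0.0004  0.0001  0.0895] [-0.4 -0.5 -1.6] [ 0.01 -0.01 -0.04] 0.0091
```

View pics/lift.png

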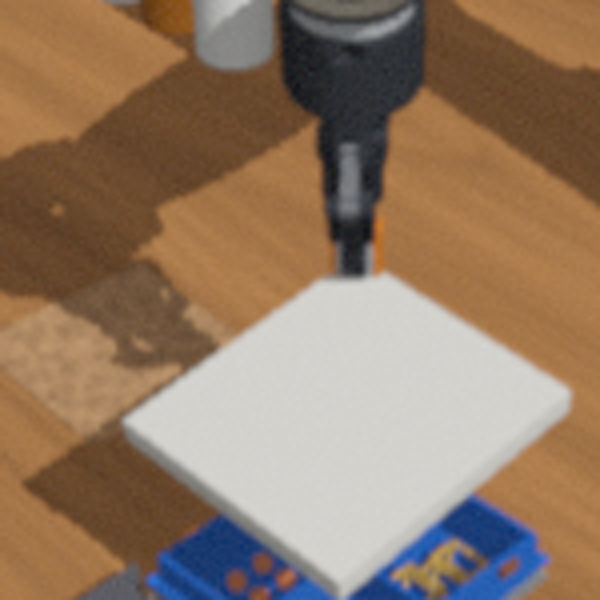

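View pics/lift_t.png

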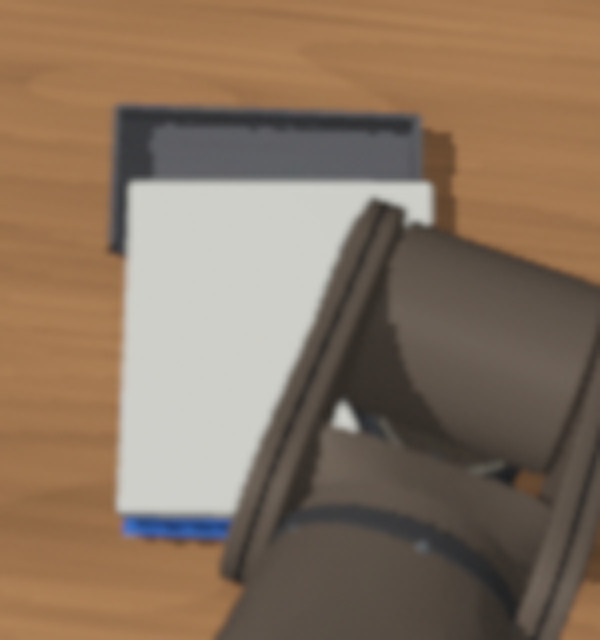

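Run:
```python
from h import *
o=down(A).as_rotvec()
s=ctrl.read_state()
ctrl.move_l(st(-.082,-.072,.175),.1,o)
off=st(-.082,-.072,0)-[SX,SY,0]
T=np.array([.5008,-.2968,.158])+off
ctrl.move_l([T[0],T[1],.175],.15,o)
ctrl.move_l(T,.05,o); ctrl.dwell(.5)
s=ctrl.read_state();print(s["time"],s["tool_pos"]-T,s["ft_force"].round(1),s["ft_torque"].round(2),round(s["opening"],4))
z=.154;K=[np.array([.5008,-.2968,0])+st(x,y,z)-[SX,SY,0] for x,y in((.092,.082),(.092,-.082),(-.092,-.082),(-.092,.082))]
a=imaging.capture("scene");crop(a,120,60,260,240,2.5,"fin_s",proj(a,K))
c=imaging.capture("top");crop(c,110,120,390,220,2,"fin_t",proj(c,K))
```

```text
25.8667 [ 3.57485709e-05 -1.98668741e-05  1.25624400e-04] [-0.5  0.8 -1.9] [-0.06  0.11  0.05] 0.0093
```

View pics/fin_s.png

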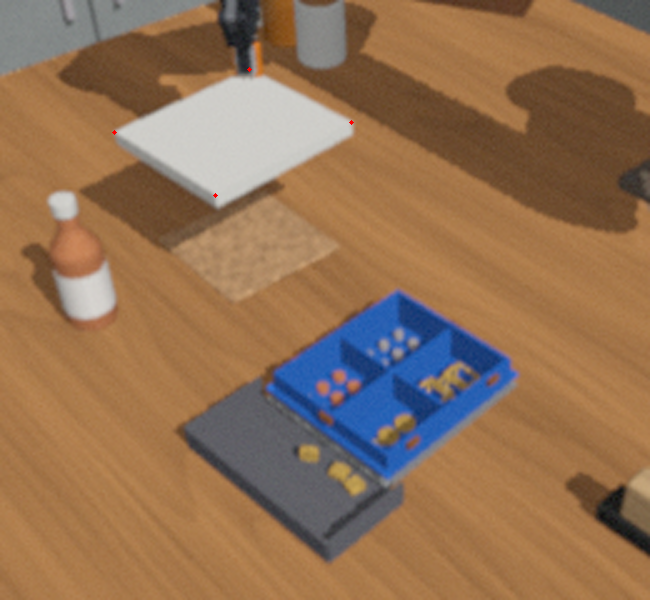

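View pics/fin_t.png

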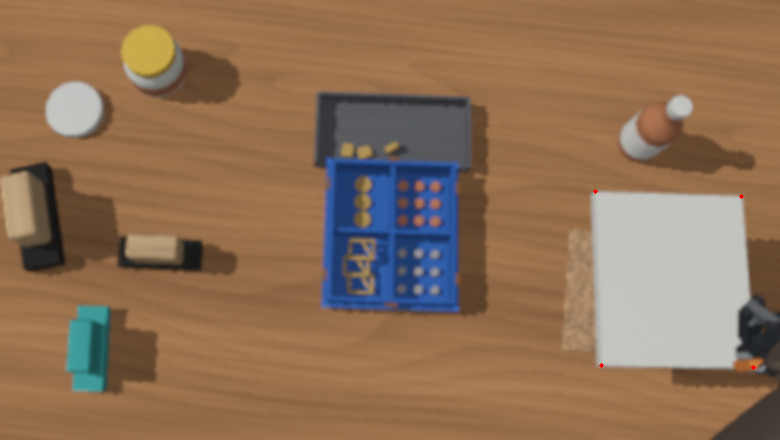

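Projected corners match the held cover to within a pixel or two, so it is level to about 2°. The chips are in the trough, the scraper is upright and the bystanders haven't moved. Handing in.

Run:
```python
from h import *
a=pickle=None
c=imaging.capture("top")
for u in((347,150),(365,153),(392,148)):
    p=unproj(c,np.array(u)/2+[110,120]-.5,.009);print(R.from_euler("z",-SA).apply(p-[SX,SY,0]).round(4))
s=ctrl.read_state();print(s["time"],np.abs(s["qd"]).max(),round(s["opening"],4))
ctrl.finish_job()
```

```text
[0.1078 0.0557 0.009 ]
[0.1046 0.033  0.009 ]
[ 0.1123 -0.0008  0.009 ]
26.0167 0.0013817175301613026 0.0092
the job is handed in; nothing more can be done
```

I finished the job and handed it in at about 26 s of the 67 s allowed. No verdict is reported, so these are my own last checks.

- **Sweep:** I picked up the small wood-and-black scraper and swept all three chips into the trough in one pass. From the images they rest at stack x ≈ 0.105–0.112 m and y ≈ 0.00, 0.03 and 0.055 m, inside the limits. The cover stayed seated throughout.
- **Scraper:** It stands upright, released, at its original spot, about 28 cm from the trays.
- **Peel:** I raised the lug corner about 30 mm along an arc. The far corner's image position did not change. The cover then came off cleanly, with no tool force above about 6 N during the peel and lift.
- **Final hold:** The cover is held still with the grip at 9 mm. It is centred over the mat to within a few millimetres, with its top about 15 cm above the bench. The far corner sags slightly, by about 2° as read from the picture, well inside the limit.
- **Bystanders:** The jar, bottle and jar lid look unmoved in the last pictures; I did not measure their positions again.

The only disagreement was a scene-camera offset of up to about 2 px, near the stated calibration error. One chip in the trough may be tilted slightly; I did not look into it because its position is within the limits.

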